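Turn a circuit board over for its second-side inspection

ROBOT

A 6-joint arm with a two-finger parallel gripper is mounted at the origin on the work surface. World frame = base frame: x ahead of the robot, y to its left, z up, the work surface at z = 0. Lengths are in m, angles in degrees, forces in N, time in s.
With the tool pointing down it reaches from about 0.4 to 0.925 m from the base axis. Payload 12.5 kg.
Tool frame: the origin (TCP) lies midway between the tips of the shut fingers; the grasp point (between the pads) lies 19 mm behind it; z points along the fingers, y is the line along which they close (so a half turn about z gives the same grasp; the last joint's range is limited). The gripper opens to 95 mm and grips with 3 to 60 N. Pads are 20 mm wide; open, the fingers measure 119 mm over their backs; the gripper's body (75 mm by 180 mm) begins 59 mm behind the grasp point.
Start: joints at [63.106, 28.126, 89.318, -0, 62.55, -6.05], TCP at [0.222, 0.584, 0.215] pointing down, gripper open.
Joint ranges: [-177.58, 177.58], [-47.91, 125.51], [2.72, 160], [-65.01, 245.01], [3.68, 167.84], [-153.87, 153.87]. Speed limits (degrees/s): [127.2, 127.2, 159.86, 180, 180, 180].

INTERFACE

Orientations are given as [roll, pitch, yaw] about the fixed x, y, z axes, in that order (R = Rz(yaw) Ry(pitch) Rx(roll)).
In Python, from station import * gives the robot as it stands. The module is installed in compiled form; this text tells all that it offers.
- The arm moves only by the tool apply_moves, never from a script. Its argument "steps" is a list of rows, each an object with "angular": the turn, a rotation vector about the tool's x, y, z as a fraction of full scale, a list of three; "delta_pos": the shift along the tool's x, y, z as a fraction of full scale, a list of three; "grip": the opening, from -1 (shut) to 1 (fully open). In form: [{"angular": [rx, ry, rz], "delta_pos": [x, y, z], "grip": grip}, ...]. A call has 1 to 10 rows; each row is the pose to reach, as a shift and turn from the pose commanded when the call began, along the tool's axes at that moment; what a row does not reach only later rows make up. Full scale, the value 1, is 0.1 m for a shift and 60 degrees for a turn. A row lasts 1/8 s, in which the tool goes at most 62.5 mm and 10.7 degrees, less where a joint would pass 70% of its speed; a pose out of reach is approached as far as the arm can. A call with a number of a shift or a turn outside -1 to 1 is refused whole. A call with a gripper value outside its range is refused whole. The fingers move at their own pace and stop on an object; "squeeze" is the grip in N (left out, the last holds). Time passes only in rows, so rows that repeat a pose let the fingers close. It gives the time, the measured TCP pose, the force, the opening and the grip force at its end, in the units of the state.
- sense(): the state, without advancing time (a new reading comes with each control period).
- get_image(name): name is "scene" or "side" or "wrist"; returns a dict with "image" (420x560x3 uint8, red, green, blue), "fx", "fy", "cx", "cy" (pixels), "rvec" (rotation vector, rad) and "tvec" (3), from world to camera coordinates, as OpenCV has them. Camera axes: x right, y down, z forward; pixel columns grow to the right and rows downward; lengths in m; the calibration is good to about 2 mm. A picture is of the moment at which its call begins. There is no depth.
- sign_off(): hands the job in; it is judged then, once.
The state is a dict: "time": time; "joint_positions": joint angles; "qvel": joint speeds; "effort": joint torques, N m; "eef_pos": TCP position; "tool_rot": TCP orientation; "wrist_force": force on the tool from outside, world axes, zero at the start; "ft_torque": the same for the moment, N m; "gripper_width": finger opening in m; "grip_force": force on a finger pad.
Only numpy, scipy, OpenCV 4.12 (cv2) and the standard library are available. Lean on these libraries where they do the work, as an engineer would, in place of code of your own. Each camera call takes 0.05 s, during which the arm holds its last target. There are 200 camera calls.

TASK

The green board with the yellow tab leans on its stand with its component side out. Take it by the tab with a light grip (under 50 N), turn it over and set it gently back on the same stand without dropping it, squarely in the ledge and leaning on the back rest with the copper solder side out; let go, then press the green start button all the way down. Leave the blue board with the white tab on its stand and do not press the red stop button.

Things in the scene. Friction and masses are not known exactly. Their poses are not given: they have to be found in the camera images.
- board: Circuit board in a flat grey frame 110 wide, 85 high, 8 thick, with a yellow grip tab on top; 0.12 kg. Origin: centre of the bottom edge, mid-thickness. Own +x: out of the component face (green, black chips); -x: out of the solder face (copper with thin grey strips); z: from bottom edge up to the tab; y: across. Starts on stand_a, component face out.
- board_tab (a point): Centre of the yellow tab (40 wide, 8 thick, rising 30 above the frame at the middle of its top edge), 100 along own z from the board's origin, mid-thickness
- stand_a: Fixed metal stand. Origin: centre of the underside of its 130 x 120 x 8 base (x,y,z); own +x = open front. Back rest 120 wide leans back 35 degrees from upright (top towards own -x), reaching 62 up the slope from a ledge square to it. The ledge's channel for the plate's bottom edge is 15 wide, with a front lip 10 high. It may be on the left or the right. It holds the green board.
- stand_a_seat (a point): Where the bottom-edge centre (origin) of a plate belongs when it rests on stand_a: on the ledge, 4 in front of the back rest; in the stand's own frame at x 33.3, y 0, z 32.3
- stand_b: Same kind of stand, holding the blue board; leave alone
- spare: Blue board in a grey frame of the same size and axes as the green one, with a white tab; stays on stand_b, leave alone
- panel: Fixed grey control box 90 x 150 x 45 (x, y, z), origin under its centre; green start button at its own y +36, red stop button on a yellow disc at its own y -36
- start_top (a point): Centre of the top face of the green start button (32 across); it is pressed straight down
- start (a joint): Travel of the green start button: 0 up, 0.006 m fully down; springs back; takes 4 N
- stop (a joint): Travel of the red stop button: 0 up, 0.006 m fully down; not to be pressed
Not all that is in view belongs to the job. Leave any pink look-alike of the stand_a alone.

How it is judged (in metres and radians):
On the way, in this order (a step that is already met when the one before it is completed fails the run):
1. the green board is turned over, seated on its stand with the solder side out, and let go (distance between board and stand_a_seat below 0.016 m and angle between board's own x axis and vertical between 2.03 and 2.33 rad and angle between board's own z axis and vertical between 0.46 and 0.76 rad and angle between the y axis of board and the y axis of stand_a, either way round below 0.12 rad and linear speed of board below 0.02 m/s and contact force between the fingers and board below 0.1 N), for 0.3 s.
2. the start button is pressed down (value of joint start above 0.0045 m), for 0.05 s.
At the end, for the whole second after the job is handed in: Green board at rest and released on its own stand, solder side out: bottom-edge centre within 16 mm of the seat, lean within 0.15 rad of 35 degrees, bottom edge within 0.12 rad of the ledge; start pressed over 4.5 mm after that; blue board within 12 mm of its place (all of step 1 and distance of spare from where it was at the start of the episode below 0.012 m); the robot touches nothing.
It fails at once if the board is squeezed hard (over 120 N in all between fingers and board, both fingers added) (contact force between the fingers and board above 120 N).
It fails at once if the board is banged or pressed hard on its stand (over 40 N) (contact force between board and stand_a above 40 N).
It fails at once if the board is dropped (faster than 0.35 m/s while not held) (linear speed of board above 0.35 m/s and contact force between the fingers and board below 0.1 N).
It fails at once if the blue board is moved by more than 12 mm (distance of spare from where it was at the start of the episode above 0.012 m).
It fails at once if the red stop button is pressed (over 3 mm) (value of joint stop above 0.003 m).
It also fails if it takes over 58 s, if anything falls off the work surface, if the arm or the gripper's body presses on something with over 40 N, if the wrist force passes 120 N, or if a joint passes its speed limit or range.

## Working session

There is one attempt and no reset: what is moved stays moved. The work goes in short steps, Python scripts to look and compute and a tool call to move; the robot and the scene stay as the last step left them, time stands still between calls to the robot, and variables do not carry over. Pictures are saved under pics/ and viewed, at most 10 in all, crops included, and the job is handed in when it is done.

Besides the shell and the picture viewer there is one more tool, called after "Call:" in YAML: its name, and indented under it one key for each argument. apply_moves: Moves the arm, as the interface text tells. Its arguments: {"type":"object","properties":{"steps":{"type":"array"},"squeeze":{"type":"number"}},"required":["steps"]}

```bash
mkdir -p pics; cat > h.py <<'E'
from station import *
import numpy as np, cv2
from scipy.spatial.transform import Rotation as R
def cam(n):
    d=get_image(n); d['R']=cv2.Rodrigues(np.array(d['rvec'],float))[0]; d['t']=np.array(d['tvec'],float).ravel(); return d
def ray(d,u,v):
    o=-d['R'].T@d['t']; r=d['R'].T@np.array([(u-d['cx'])/d['fx'],(v-d['cy'])/d['fy'],1]); return o,r/np.linalg.norm(r)
def plane(d,u,v,z):
    o,r=ray(d,u,v); return o+r*(z-o[2])/r[2]
def tri(d1,p1,d2,p2):
    o1,a=ray(d1,*p1);o2,b=ray(d2,*p2)
    s=np.linalg.lstsq(np.c_[a,-b],o2-o1,rcond=None)[0]
    x,y=o1+a*s[0],o2+b*s[1]; return (x+y)/2,np.linalg.norm(x-y)
def proj(d,P):
    p=d['R']@np.array(P)+d['t']; return np.array([d['fx']*p[0]/p[2]+d['cx'],d['fy']*p[1]/p[2]+d['cy']])
def save(d,n): cv2.imwrite('pics/'+n,cv2.cvtColor(d['image'],cv2.COLOR_RGB2BGR))
E
python3 - <<'E'
from h import *
np.set_printoptions(precision=3,suppress=True)
ims=[]
for n in('scene','side'):
    d=cam(n); save(d,n+'0.png'); print(n,d['fx'],-d['R'].T@d['t'],d['R'][2])
print(sense())
E
```

```text
scene 465.4941388964567 [ 1.084 -0.272  0.701] [-0.663  0.325 -0.674]
side 436.6914532459384 [ 0.136 -0.803  0.633] [ 0.32   0.805 -0.499]
{'time': 0.1, 'joint_positions': array([63.106, 28.158, 89.345, -0.   , 62.547, -6.05 ]), 'qvel': array([ 0.061, -0.015, -0.172, -0.013,  0.102,  0.023]), 'effort': array([  0.002, -61.362, -25.861,   0.069,   0.047,  -0.   ]), 'eef_pos': array([0.222, 0.584, 0.214]), 'tool_rot': array([-179.949,   -0.005,  159.157]), 'wrist_force': array([ 0.149, -0.244, -1.057]), 'ft_torque': array([-0.042,  0.023,  0.013]), 'grip_force': 0.0, 'gripper_width': 0.09518028975696743}
```

View pics/scene0.png

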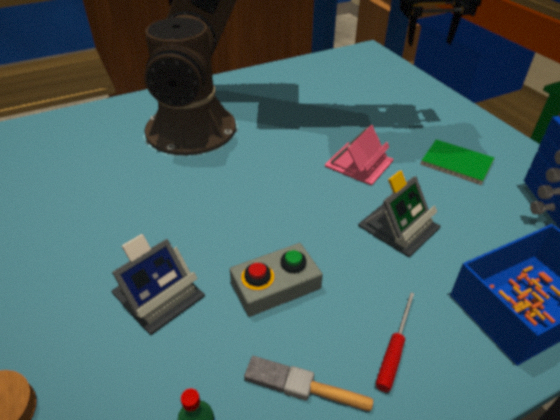

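View pics/side0.png

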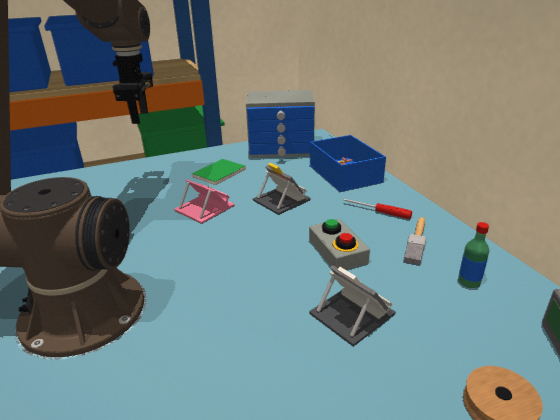

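The scene view shows the green board on its stand near (405,212), with its tab at (398,182). The start button is at (293,260), stop at (258,274), and the blue board at (155,280). The side view shows the green stand from behind at (280,190). I'll zoom in for corners.

```bash
python3 - <<'E'
from h import *
a=cam('scene');b=cam('side')
c1=cv2.resize(a['image'][160:260,350:450],None,fx=4,fy=4,interpolation=cv2.INTER_CUBIC)
c2=cv2.resize(b['image'][150:225,240:315],None,fx=5.3334,fy=5.3334,interpolation=cv2.INTER_CUBIC)
cv2.imwrite('pics/z1.png',cv2.cvtColor(np.hstack([c1,c2[:400,:400]]),cv2.COLOR_RGB2BGR))
np.set_printoptions(precision=4,suppress=True)
def blob(d,lo,hi,roi):
    h=cv2.cvtColor(d['image'],cv2.COLOR_RGB2HSV);m=cv2.inRange(h,np.array(lo),np.array(hi));k=np.zeros_like(m);x0,y0,x1,y1=roi;k[y0:y1,x0:x1]=m[y0:y1,x0:x1]
    c=max(cv2.findContours(k,0,1)[0],key=cv2.contourArea); r=cv2.minAreaRect(c);M=cv2.moments(c);return np.array([M['m10']/M['m00'],M['m01']/M['m00']]),r,cv2.boxPoints(r),cv2.contourArea(c)
for n,lo,hi,ra,rb in (('tab',(20,120,100),(32,255,255),(380,160,415,200),(255,155,290,185)),('start',(40,100,30),(85,255,255),(275,245,310,275),(318,212,345,238)),('stop',(0,150,60),(8,255,255),(243,258,275,285),(332,228,360,252))):
    A=blob(a,lo,hi,ra);B=blob(b,lo,hi,rb); print(n,A[0],A[3],B[0],B[3],tri(a,A[0],b,B[0]))
    if n=='tab':print(A[2],B[2])
E
```

```text
tab [397.4113 181.6564] 226.5 [274.8078 167.8799] 55.5 (array([0.5431, 0.2632, 0.1147]), np.float64(0.0033901594271828627))
[[386.4021 176.1546]
 [400.598  169.8454]
 [408.2268 187.0103]
 [394.0309 193.3196]] [[266.6 166.8]
 [269.  162. ]
 [283.8 169.4]
 [281.4 174.2]]
start [293.0717 257.8184] 223.0 [330.9756 223.5689] 95.5 (array([0.5891, 0.0053, 0.062 ]), np.float64(0.002490681605660621))
stop [257.0441 270.1539] 215.5 [345.4851 237.6683] 101.0 (array([ 0.5887, -0.0668,  0.0643]), np.float64(0.0016260659452509926))
```

View pics/z1.png

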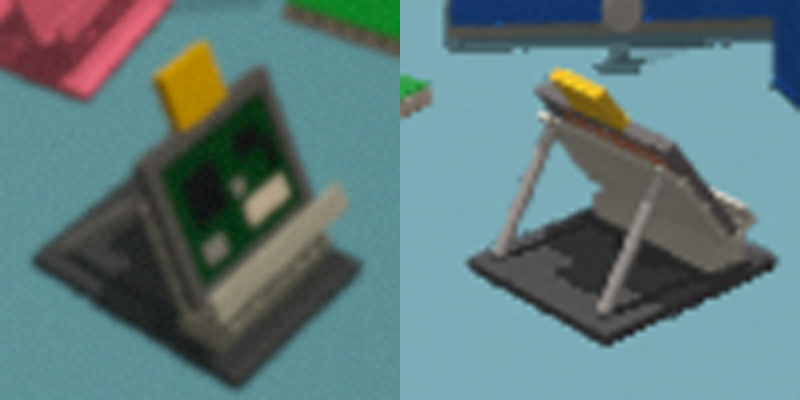

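The crop shows both board and stand clearly. Scene base corners are at left (359,225), bottom (409,257) and right (440,226). Side base corners are at left (253,199), bottom (279,215) and right (311,199).

```bash
python3 - <<'E'
from h import *
np.set_printoptions(precision=4,suppress=True)
a=cam('scene');b=cam('side')
S=[plane(a,u,v,.004)[:2] for u,v in((358.75,225.5),(409.5,256.7),(440.5,226.25))]
T=[plane(b,u,v,.004)[:2] for u,v in((252.75,199.1),(278.8,214.7),(310.9,199.1))]
print(np.array(S),np.array(T))
for P in(S,T): print([np.linalg.norm(P[i+1]-P[i]) for i in(0,1)],[np.degrees(np.arctan2(*(P[i+1]-P[i])[::-1])) for i in (0,1)],(P[0]+P[2])/2)
# side corner match: front edge = S[1]-S[2]
f=(S[1]-S[0])/np.linalg.norm(S[1]-S[0]);print('front yaw',np.degrees(np.arctan2(f[1],f[0])))
# panel yaw
g,r=np.array([.5891,.0053]),np.array([.5887,-.0668]);print(np.linalg.norm(g-r))
E
```

```text
[[0.5264 0.1973]
 [0.6455 0.2383]
 [0.6055 0.3518]] [[0.486  0.3113]
 [0.5231 0.1925]
 [0.646  0.2386]]
[np.float64(0.12590699482359263), np.float64(0.12031209752538632)] [np.float64(19.00655881192903), np.float64(109.42722321731657)] [0.5659 0.2745]
[np.float64(0.12450342410231668), np.float64(0.1313356446139311)] [np.float64(-72.66054680026647), np.float64(20.549656332010326)] [0.566 0.275]
front yaw 19.00655881192903
0.07210110956150398
```

Call:
apply_moves:
  steps:
    - {"angular": [-0.3, 0, 0], "delta_pos": [-0.6, -0.3, -0.3], "grip": 1}
    - {"angular": [-0.58, 0, 0], "delta_pos": [-1, -0.6, -0.8], "grip": 1}
    - {"angular": [-0.58, 0, 0], "delta_pos": [-1, -0.6, -0.8], "grip": 1}
    - {"angular": [-0.58, 0, 0], "delta_pos": [-1, -0.6, -0.8], "grip": 1}

```text
time: 0.8
eef_pos: [0.2949, 0.4903, 0.2959]
tool_rot: [144.9, 0.1, 159.0]
wrist_force: [0.1, 0.3, 0.5]
gripper_width: 0.0949
grip_force: 0.0
```

```bash
cat > log.py <<'E'
from h import *
import json
s=sense(); L=json.load(open('log.json')) if __import__('os').path.exists('log.json') else [[[63.106,28.158,89.345,0,62.547,-6.05],[0.222,0.584,0.214],[-179.949,-.005,159.157]]]
L.append([list(map(float,s[k])) for k in('joint_positions','eef_pos','tool_rot')]); json.dump(L,open('log.json','w'))
print(s['time'],*[np.round(x,3) for x in L[-1]])
E
python3 log.py
```

```text
0.8 [ 46.266   8.935 113.705  28.689  27.367 -44.874] [0.295 0.49  0.296] [1.44941e+02 8.40000e-02 1.58977e+02]
```

Call:
apply_moves:
  steps:
    - {"angular": [0, -0.1, 0.15], "delta_pos": [-0.5, -0.1, 0], "grip": 1}
    - {"angular": [0, -0.24, 0.34], "delta_pos": [-1, -0.3, 0], "grip": 1}
    - {"angular": [0, -0.24, 0.34], "delta_pos": [-1, -0.3, 0], "grip": 1}
    - {"angular": [0, -0.24, 0.34], "delta_pos": [-1, -0.3, 0], "grip": 1}

```text
time: 1.3
eef_pos: [0.379, 0.4339, 0.2775]
tool_rot: [145.2, 0.2, 134.2]
wrist_force: [-0.2, 0.3, 0.1]
gripper_width: 0.0952
grip_force: 0.0
```

```bash
python3 log.py
```

```text
1.3 [ 41.669  10.438 114.948   3.874  19.848  -5.854] [0.379 0.434 0.277] [145.171   0.182 134.233]
```

Call:
apply_moves:
  steps:
    - {"angular": [0, -0.1, 0.15], "delta_pos": [-0.5, 0.3, 0.5], "grip": 1}
    - {"angular": [0, -0.24, 0.34], "delta_pos": [-1, 0.7, -0.2], "grip": 1}
    - {"angular": [0, -0.24, 0.34], "delta_pos": [-1, 0.7, -0.2], "grip": 1}
    - {"angular": [0, -0.24, 0.34], "delta_pos": [-1, 0.7, -0.2], "grip": 1}

```text
time: 1.8
eef_pos: [0.4825, 0.3948, 0.3361]
tool_rot: [144.9, 0.3, 109.3]
wrist_force: [0.0, 0.2, -0.6]
gripper_width: 0.0951
grip_force: 0.0
```

```bash
python3 log.py
cat > kin.py <<'E'
from h import *
import json
from scipy.optimize import least_squares
def fk(q,p):
    a=np.radians(q); Y=lambda t:R.from_euler('y',t);Z=lambda t:R.from_euler('z',t)
    d1,a1,L2,a3,L3,L6=p
    b=Z(a[0]); c=b*Y(a[1]); d=c*Y(a[2]); w=d*Z(SG[0]*a[3])*Y(a[4]); T=w*Z(SG[1]*a[5])
    P=b.apply([a1,0,d1])+c.apply([0,0,L2])+d.apply([a3,0,L3])+w.apply([0,0,L6])
    return P,T
SG=[1,1]
L=json.load(open('log.json'))
def fit():
    return least_squares(lambda p:np.concatenate([fk(q,p)[0]-x for q,x,_ in L]+[1e-4*(p-P0)]),P0)
P0=np.array([.33,.1,.5,0,.5,.25])
def orient_check():
    return [ (fk(q,P0)[1].inv()*R.from_euler('xyz',r,degrees=True)).as_rotvec(degrees=True) for q,x,r in L]
E
python3 - <<'E'
import kin; from kin import *
np.set_printoptions(precision=3,suppress=True)
for s in ([1,1],[1,-1],[-1,1],[-1,-1]):
    kin.SG[:]=s; f=fit(); print(s,f.x,np.abs(f.fun).max()); print(np.array(orient_check()))
E
```

```text
1.8 [ 37.904  11.895 103.034 -20.025  33.095  32.241] [0.483 0.395 0.336] [144.919   0.265 109.297]
[1, 1] [ 0.185 -0.035  0.62   0.036  0.427  0.294] 0.05821442409575231
[[ 0.001  0.001 89.999]
 [-0.    -0.    90.   ]
 [-0.     0.    90.   ]
 [ 0.     0.    90.   ]]
[1, -1] [ 0.185 -0.035  0.62   0.036  0.427  0.294] 0.05821442409575231
[[  0.001   0.001  77.899]
 [ -0.     -0.      0.253]
 [ -0.      0.     78.292]
 [ -0.      0.    154.482]]
[-1, 1] [ 0.343  0.462  0.149  0.142  0.201 -0.021] 0.09349231331054675
[[  0.001   0.001  89.999]
 [-33.251   0.073 138.89 ]
 [ -2.306   1.877  97.271]
 [  4.953 -21.873  55.358]]
[-1, -1] [ 0.343  0.462  0.149  0.142  0.201 -0.021] 0.09349231331054675
[[  0.001   0.001  77.899]
 [-18.657  18.657  51.205]
 [ -2.044   2.044  85.566]
 [ 18.422 -18.422 118.853]]
```

```bash
cat >> kin.py <<'E'
SG=[1,1]
def fk(q,p):
    a=np.radians(q); Y=lambda t:R.from_euler('y',t);Z=lambda t:R.from_euler('z',t)
    d1,a1,L2,a3,L3,L6,y1,y4,x4,x5=p
    b=Z(a[0]); c=b*Y(a[1]); d=c*Y(a[2]); e=d*Z(a[3]); w=e*Y(a[4]); T=w*Z(a[5]+np.pi/2)
    P=b.apply([a1,y1,d1])+c.apply([0,0,L2])+d.apply([a3,0,L3])+e.apply([x4,y4,0])+w.apply([x5,0,L6])
    return P,T
P0=np.array([.18,0,.61,0,.57,.25,0,0.06,0,0])
E
python3 - <<'E'
import kin; from kin import *
np.set_printoptions(precision=3,suppress=True)
f=fit(); print(f.x,f.fun[:12]*1e3)
E
```

```text
[ 0.197 -0.001  0.588  0.043  0.412  0.272  0.066  0.    -0.    -0.   ] [ 0.169 -0.091 -0.008 -0.032  0.022  0.031 -0.047  0.061 -0.021 -0.043
  0.064 -0.002]
```

```bash
cat >> kin.py <<'E'
LO=np.array([-177.58,-47.91,2.72,-65.01,3.68,-153.87]);HI=np.array([177.58,125.51,160,245.01,167.84,153.87])
PK=fit().x
C=np.array([.566,.2748,0]);YAW=19.3
Rs=R.from_euler('z',YAW,degrees=True); A=np.radians(35)
zb=Rs.apply([-np.sin(A),0,np.cos(A)]); xb=Rs.apply([np.cos(A),0,np.sin(A)]); sy=Rs.apply([0,1,0])
seat=C+Rs.apply([.0333,0,.0323])
def tool(al,sg,g=.1,lift=0):   # approach angle al, tool y = sg*xb ; returns TCP,R
    t=-zb*np.cos(al)+sy*np.sin(al); y=sg*xb; x=np.cross(y,t)
    return seat+zb*(g+lift)+.019*t, R.from_matrix(np.c_[x,y,t])
def ik(P,T,q0):
    f=least_squares(lambda q:np.r_[(fk(q,PK)[0]-P)*10,(fk(q,PK)[1].inv()*T).as_rotvec()],np.clip(q0,LO+.1,HI-.1),bounds=(LO+.01,HI-.01),x_scale=30)
    return f.x,np.abs(f.fun).max()
def iks(P,T):
    out=[]
    for q4 in(-20,40,90,140,200):
        for q6 in(-110,0,110):
            q,e=ik(P,T,[25,15,100,q4,40,q6])
            if e<1e-3 and not any(np.abs(q-o).max()<1 for o in out): out.append(q)
    return out
E
python3 - <<'E'
from kin import *
np.set_printoptions(precision=1,suppress=True)
for al in range(-75,76,15):
  for sg in(1,-1):
    print(al,sg,*iks(*tool(np.radians(al),sg,lift=0)))
E
```

```text
-75 1
-75 -1
-60 1
-60 -1
-45 1
-45 -1
-30 1
-30 -1
-15 1
-15 -1
0 1
0 -1 [ 20.1  30.4 120.8 184.4   6.2  -3.7]
15 1 [  12.    31.2  121.2  105.4   19.9 -112.7]
15 -1 [ 12.   31.2 121.2 105.4  19.9  67.3]
30 1 [   4.9   34.3  119.4   90.5   37.4 -105.5]
30 -1 [  4.9  34.3 119.4  90.5  37.4  74.5]
45 1 [  -0.2   39.2  115.8   82.    54.1 -103.8]
45 -1 [ -0.2  39.2 115.8  82.   54.1  76.2]
60 1 [  -3.1   45.1  110.7   76.    69.7 -103.2]
60 -1 [ -3.1  45.1 110.7  76.   69.7  76.8]
75 1 [  -4.1   51.5  104.7   71.7   84.6 -102.9]
75 -1 [ -4.1  51.5 104.7  71.7  84.6  77.1]
```

```bash
cat >> kin.py <<'E'
def tool2(be,sg,h=.089,lift=0):  # tips at h along board z; tool y = sg*sy ; tilt be towards out; lift is vertical
    t=-zb*np.cos(be)+xb*np.sin(be); y=sg*sy; x=np.cross(y,t)
    return seat+zb*(h+.019)-.019*zb*0-.019*(-t)+np.array([0,0,lift]), R.from_matrix(np.c_[x,y,t])
E
python3 - <<'E'
from kin import *
np.set_printoptions(precision=1,suppress=True)
for be in range(-25,26,5):
  for sg in(1,-1):
    print(be,sg,*iks(*tool2(np.radians(be),sg)),'| lift',*iks(*tool2(np.radians(be),sg,lift=.1)))
E
```

```text
-25 1 [ 20.   31.1 105.7  -0.2  33.2 -89.2] | lift [ 20.   23.7 100.1  -0.2  46.2 -89.2]
-25 -1 [ 20.   31.1 105.7  -0.2  33.2  90.8] | lift [ 20.   23.7 100.1  -0.2  46.2  90.8]
-20 1 [ 20.   30.2 108.9  -0.4  26.  -89. ] | lift [ 20.   22.3 103.3  -0.3  39.4 -89.1]
-20 -1 [ 20.   30.2 108.9  -0.4  26.   91. ] | lift [ 20.   22.3 103.3  -0.3  39.4  90.9]
-15 1 [ 20.   29.5 112.1  -0.8  18.4 -88.6] | lift [ 20.   21.2 106.5  -0.5  32.3 -89. ]
-15 -1 [ 20.   29.5 112.1  -0.8  18.4  91.4] | lift [ 20.   21.2 106.5  -0.5  32.3  91. ]
-10 1 [ 20.   29.1 115.2  -1.7  10.7 -87.7] | lift [ 20.   20.3 109.7  -0.7  25.  -88.7]
-10 -1 [ 20.   29.1 115.2  -1.7  10.7  92.3] | lift [ 20.   20.3 109.7  -0.7  25.   91.3]
-5 1 | lift [ 20.1  19.6 112.9  -1.3  17.5 -88.1]
-5 -1 | lift [ 20.1  19.6 112.9  -1.3  17.5  91.9]
0 1 [ 20.1  29.4 121.1 184.9   5.6  85.8] | lift [ 20.1  19.3 116.   -2.7   9.7 -86.7]
0 -1 [ 20.1  29.4 121.1 184.9   5.6 -94.2] | lift [ 20.1  19.3 116.   -2.7   9.7  93.3]
5 1 [ 20.2  30.2 124.  182.3  14.2  88.4] | lift
5 -1 [ 20.2  30.2 124.  182.3  14.2 -91.6] | lift
10 1 [ 20.2  31.4 126.7 181.6  23.1  89.1] | lift [ 20.2  19.7 121.9 185.5   6.7  85.2]
10 -1 [ 20.2  31.4 126.7 181.6  23.1 -90.9] | lift [ 20.2  19.7 121.9 185.5   6.7 -94.8]
15 1 [ 20.2  33.1 129.2 181.4  32.3  89.5] | lift [ 20.2  20.5 124.8 182.7  15.3  88. ]
15 -1 [ 20.2  33.1 129.2 181.4  32.3 -90.5] | lift [ 20.2  20.5 124.8 182.7  15.3 -92. ]
20 1 [ 20.3  35.2 131.5 181.2  41.7  89.7] | lift [ 20.3  21.8 127.5 181.9  24.3  88.8]
20 -1 [ 20.3  35.2 131.5 181.2  41.7 -90.3] | lift [ 20.3  21.8 127.5 181.9  24.3 -91.2]
25 1 [ 20.3  37.8 133.5 181.1  51.3  89.8] | lift [ 20.3  23.5 130.  181.6  33.5  89.2]
25 -1 [ 20.3  37.8 133.5 181.1  51.3 -90.2] | lift [ 20.3  23.5 130.  181.6  33.5 -90.8]
```

```bash
cat >> kin.py <<'E'
def rows(P0,T0,path):
    for P,T in path:
        d=T0.inv().apply(P-P0)/.1; a=(T0.inv()*T).as_rotvec(degrees=True)/60
        print('  ang',np.round(a,3),'pos',np.round(d,3))
def cur():
    s=sense(); return np.array(s['eef_pos']),R.from_euler('xyz',s['tool_rot'],degrees=True),np.array(s['joint_positions'])
def jpath(q0,q1,n,per):
    Q=[q0+(q1-q0)*i/n for i in range(n+1)]
    for i in range(0,n,per):
        print('call'); P,T=fk(Q[i],PK); rows(P,T,[fk(q,PK) for q in Q[i+1:i+per+1]])
E
python3 - <<'E'
from kin import *
np.set_printoptions(precision=3,suppress=True)
P,T,q=cur(); p,t=fk(q,PK); print((p-P)*1e3,q)
q1,e=ik(*tool2(np.radians(-15),1,lift=.1),[20,21,106,0,32,-89]); print(q1,e,fk(q1,PK)[0])
jpath(q,q1,4,2)
E
```

```text
[-0.043  0.064 -0.002] [ 37.904  11.895 103.034 -20.025  33.095  32.241]
[ 20.007  21.162 106.525  -0.453  32.315 -88.953] 2.5079479812339933e-10 [0.545 0.267 0.203]
call
  ang [ 0.072  0.002 -0.383] pos [-0.35  -0.131  0.345]
  ang [ 0.135  0.039 -0.758] pos [-0.702 -0.282  0.658]
call
  ang [ 0.029  0.054 -0.372] pos [-0.154 -0.335  0.309]
  ang [ 0.026  0.117 -0.74 ] pos [-0.292 -0.681  0.59 ]
```

Call:
apply_moves:
  steps:
    - {"angular": [0.04, 0.01, -0.19], "delta_pos": [-0.18, -0.07, 0.17], "grip": 1}
    - {"angular": [0.07, 0.01, -0.38], "delta_pos": [-0.35, -0.13, 0.34], "grip": 1}
    - {"angular": [0.1, 0.02, -0.57], "delta_pos": [-0.53, -0.21, 0.5], "grip": 1}
    - {"angular": [0.13, 0.04, -0.76], "delta_pos": [-0.7, -0.28, 0.66], "grip": 1}
    - {"angular": [0.13, 0.04, -0.76], "delta_pos": [-0.7, -0.28, 0.66], "grip": 1}
    - {"angular": [0.13, 0.04, -0.76], "delta_pos": [-0.7, -0.28, 0.66], "grip": 1}

```text
time: 2.55
eef_pos: [0.5182, 0.333, 0.2635]
tool_rot: [161.1, 19.6, 151.5]
wrist_force: [0.0, 0.0, 0.5]
gripper_width: 0.0954
grip_force: 0.0
```

```bash
python3 log.py; python3 - <<'E'
from kin import *
P,T,q=cur(); rows(P,T,[tool2(np.radians(-15),1,lift=.1)])
E
```

```text
2.55 [ 28.966  16.582 105.235 -10.155  32.123 -28.516] [0.518 0.333 0.263] [161.133  19.632 151.548]
  ang [ 0.028  0.117 -0.737] pos [-0.314 -0.668  0.57 ]
```

Call:
apply_moves:
  steps:
    - {"angular": [0.01, 0.03, -0.18], "delta_pos": [-0.08, -0.17, 0.14], "grip": 1}
    - {"angular": [0.01, 0.06, -0.37], "delta_pos": [-0.16, -0.33, 0.28], "grip": 1}
    - {"angular": [0.02, 0.09, -0.56], "delta_pos": [-0.24, -0.5, 0.43], "grip": 1}
    - {"angular": [0.028, 0.117, -0.737], "delta_pos": [-0.314, -0.668, 0.57], "grip": 1}
    - {"angular": [0.028, 0.117, -0.737], "delta_pos": [-0.314, -0.668, 0.57], "grip": 1}
    - {"angular": [0.028, 0.117, -0.737], "delta_pos": [-0.314, -0.668, 0.57], "grip": 1}

```text
time: 3.3
eef_pos: [0.5456, 0.2679, 0.2044]
tool_rot: [179.9, 20.1, -161.0]
wrist_force: [0.7, -0.4, 0.7]
gripper_width: 0.0952
grip_force: 0.0
```

```bash
python3 log.py; python3 - <<'E'
from kin import *
d=cam('wrist'); 
im=d['image'].copy()
for k,col in((.085,(255,0,0)),(.115,(255,0,255)),(0,(0,255,255))):
    for w in(-.02,.02) if k else (-.055,.055):
        p=proj(d,seat+zb*k+sy*w); cv2.circle(im,tuple(int(v) for v in p),3,col,1)
cv2.imwrite('pics/w1.png',im[:,:,::-1])
P,T,q=cur(); rows(P,T,[tool2(np.radians(-15),1,lift=l) for l in(.1,.03,0)])
E
```

```text
3.3 [ 20.045  21.086 106.449  -0.481  32.322 -88.611] [0.546 0.268 0.204] [ 179.897   20.145 -161.001]
  ang [ 0.     0.003 -0.004] pos [ 0.011 -0.003  0.013]
  ang [ 0.     0.003 -0.004] pos [ 0.253 -0.005  0.67 ]
  ang [ 0.     0.003 -0.004] pos [ 0.356 -0.005  0.952]
```

View pics/w1.png

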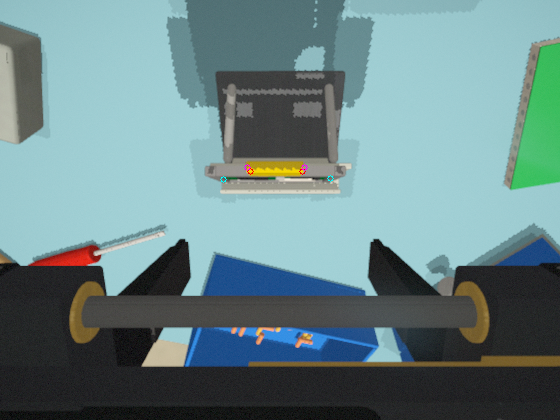

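The wrist view confirms the estimate: the projected tab corners at (248..305, 167–171) lie on the yellow tab. Descending and gripping.

Call:
apply_moves:
  squeeze: 18
  steps:
    - {"angular": [0, 0.003, -0.004], "delta_pos": [0.12, -0.005, 0.3], "grip": 1}
    - {"angular": [0, 0.003, -0.004], "delta_pos": [0.22, -0.005, 0.6], "grip": 1}
    - {"angular": [0, 0.003, -0.004], "delta_pos": [0.3, -0.005, 0.8], "grip": 1}
    - {"angular": [0, 0.003, -0.004], "delta_pos": [0.356, -0.005, 0.952], "grip": 1}
    - {"angular": [0, 0.003, -0.004], "delta_pos": [0.356, -0.005, 0.952], "grip": 1}
    - {"angular": [0, 0.003, -0.004], "delta_pos": [0.356, -0.005, 0.952], "grip": 0.2}
    - {"angular": [0, 0.003, -0.004], "delta_pos": [0.356, -0.005, 0.952], "grip": 0.0}
    - {"angular": [0, 0.003, -0.004], "delta_pos": [0.356, -0.005, 0.952], "grip": -0.1}
    - {"angular": [0, 0.003, -0.004], "delta_pos": [0.356, -0.005, 0.952], "grip": -0.2}
    - {"angular": [0, 0.003, -0.004], "delta_pos": [0.356, -0.005, 0.952], "grip": -0.4}

```text
time: 4.6
eef_pos: [0.5454, 0.2664, 0.1024]
tool_rot: [-179.9, 19.9, -160.6]
wrist_force: [-0.1, -0.1, -0.0]
gripper_width: 0.0505
grip_force: 0.0
```

```bash
python3 log.py; python3 - <<'E'
from kin import *
P,T,q=cur()
print(T.inv().apply(zb),T.inv().apply(xb),tool2(np.radians(-15),1)[0])
u=T.inv().apply(.025*zb+.002*xb)/.1; print(np.round(u,3), np.round(u+T.inv().apply([0,0,.09])/.1,3))
E
```

```text
4.6 [ 19.916  29.582 112.06   -0.789  18.45  -88.802] [0.545 0.266 0.102] [-179.913   19.911 -160.562]
[ 2.60313840e-01 -8.10108989e-05 -9.65524054e-01] [-0.9655214  -0.00236665 -0.26031293] [0.54509682 0.26747981 0.10291426]
[ 0.046 -0.    -0.247] [-2.610e-01 -1.000e-03 -1.093e+00]
```

Call:
apply_moves:
  steps:
    - {"angular": [0, 0, 0], "delta_pos": [0, 0, 0], "grip": -0.4}
    - {"angular": [0, 0, 0], "delta_pos": [0, 0, 0], "grip": -0.4}
    - {"angular": [0, 0, 0], "delta_pos": [0, 0, 0], "grip": -0.4}
    - {"angular": [0, 0, 0], "delta_pos": [0, 0, 0], "grip": -0.4}

```text
time: 5.1
eef_pos: [0.5454, 0.2664, 0.1023]
tool_rot: [-179.9, 19.9, -160.6]
wrist_force: [0.7, -0.2, -0.5]
gripper_width: 0.0399
grip_force: 18.0
```

Call:
apply_moves:
  steps:
    - {"angular": [0, 0, 0], "delta_pos": [0.01, 0, -0.06], "grip": -0.4}
    - {"angular": [0, 0, 0], "delta_pos": [0.02, 0, -0.13], "grip": -0.4}
    - {"angular": [0, 0, 0], "delta_pos": [0.046, 0, -0.247], "grip": -0.4}
    - {"angular": [0, 0, 0], "delta_pos": [-0.02, 0, -0.42], "grip": -0.4}
    - {"angular": [0, 0, 0], "delta_pos": [-0.08, 0, -0.6], "grip": -0.4}
    - {"angular": [0, 0, 0], "delta_pos": [-0.15, 0, -0.8], "grip": -0.4}
    - {"angular": [0, 0, 0], "delta_pos": [-0.22, 0, -0.98], "grip": -0.4}
    - {"angular": [0, 0, 0], "delta_pos": [-0.22, 0, -0.98], "grip": -0.4}

```text
time: 6.1
eef_pos: [0.5335, 0.2625, 0.2037]
tool_rot: [-179.9, 20.1, -160.6]
wrist_force: [0.8, -0.3, -1.5]
gripper_width: 0.04
grip_force: 18.0
```

```bash
python3 log.py; python3 - <<'E'
from kin import *
np.set_printoptions(precision=3,suppress=True)
d=cam('scene');d2=cam('side')
cv2.imwrite('pics/l1.png',np.hstack([d['image'][120:280,320:480],d2['image'][90:250,200:360]])[:,:,::-1].repeat(2,0).repeat(2,1))
P,T,q=cur()
g=tool2(np.radians(15),-1,lift=.11)
q1,e=ik(*g,[20,20,125,182,15,-92]); print(q,q1,e)
n=24
Q=[q+(q1-q)*i/n for i in range(n+1)]
# clearance: board bottom corners during the flip; board z in tool frame=(-?) 
zt=(tool2(np.radians(-15),1)[1]).inv().apply(zb); 
for x in Q[::3]:
    p,t=fk(x,PK); z=t.apply(zt);y=t.apply([0,1,0]); b=p+.0190*t.apply([0,0,-1])-z*.108
    print(p,(b+y*.055),(b-y*.055))
jpath(q,q1,24,8)
E
```

```text
6.1 [ 19.954  20.127 108.184  -0.494  31.616 -89.106] [0.533 0.262 0.204] [-179.914   20.075 -160.55 ]
[ 19.949  20.264 108.277  -0.496  31.567 -89.102] [ 20.199  19.429 124.263 182.907  13.706 -92.247] 1.1038392422335619e-13
[0.533 0.262 0.202] [0.567 0.332 0.131] [0.603 0.229 0.131]
[0.512 0.311 0.201] [0.559 0.388 0.147] [0.567 0.283 0.115]
[0.508 0.349 0.212] [0.571 0.424 0.174] [0.548 0.333 0.116]
[0.516 0.371 0.228] [0.596 0.433 0.2  ] [0.544 0.37  0.127]
[0.532 0.376 0.243] [0.625 0.417 0.217] [0.551 0.391 0.141]
[0.549 0.363 0.251] [0.648 0.38  0.22 ] [0.563 0.395 0.152]
[0.561 0.337 0.25 ] [0.657 0.33  0.206] [0.575 0.384 0.156]
[0.563 0.304 0.238] [0.646 0.278 0.179] [0.581 0.363 0.153]
[0.553 0.27  0.219] [0.616 0.234 0.142] [0.579 0.338 0.142]
call
  ang [-0.066 -0.001  0.107] pos [0.031 0.186 0.011]
  ang [-0.128 -0.002  0.215] pos [0.042 0.362 0.009]
  ang [-0.189 -0.003  0.325] pos [ 0.034  0.523 -0.002]
  ang [-0.246 -0.004  0.437] pos [ 0.009  0.668 -0.023]
  ang [-0.301 -0.006  0.55 ] pos [-0.031  0.795 -0.049]
  ang [-0.353 -0.007  0.664] pos [-0.082  0.9   -0.08 ]
[... 318 characters left out ...]
 [-0.121  0.274 -0.036]
  ang [-0.207 -0.051  0.593] pos [-0.185  0.304 -0.057]
  ang [-0.243 -0.065  0.713] pos [-0.257  0.315 -0.08 ]
  ang [-0.277 -0.079  0.834] pos [-0.335  0.308 -0.106]
  ang [-0.309 -0.094  0.956] pos [-0.415  0.281 -0.133]
call
  ang [-0.033 -0.019  0.121] pos [-0.08   0.051 -0.018]
  ang [-0.066 -0.039  0.242] pos [-0.173  0.09  -0.041]
  ang [-0.098 -0.061  0.363] pos [-0.277  0.116 -0.068]
  ang [-0.129 -0.083  0.484] pos [-0.39   0.128 -0.1  ]
  ang [-0.159 -0.105  0.605] pos [-0.51   0.125 -0.136]
  ang [-0.189 -0.128  0.727] pos [-0.633  0.106 -0.175]
  ang [-0.218 -0.151  0.848] pos [-0.757  0.072 -0.218]
  ang [-0.247 -0.175  0.97 ] pos [-0.88   0.022 -0.263]
```

View pics/l1.png

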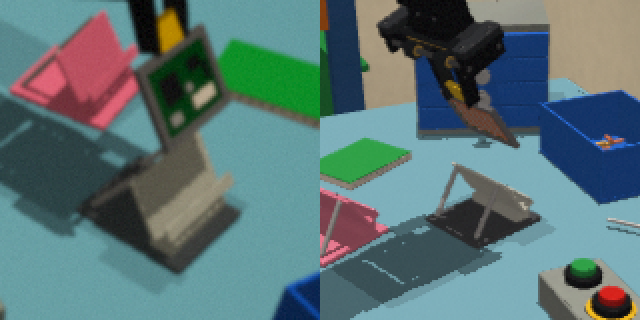

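The board is held firmly and square (left half), with the empty stand below it. Starting the flip sweep.

Call:
apply_moves:
  steps:
    - {"angular": [-0.066, 0, 0.107], "delta_pos": [0.03, 0.19, 0.01], "grip": -0.4}
    - {"angular": [-0.13, 0, 0.215], "delta_pos": [0.04, 0.36, 0.01], "grip": -0.4}
    - {"angular": [-0.19, 0, 0.325], "delta_pos": [0.03, 0.52, 0], "grip": -0.4}
    - {"angular": [-0.246, 0, 0.437], "delta_pos": [0.01, 0.67, -0.02], "grip": -0.4}
    - {"angular": [-0.3, -0.01, 0.55], "delta_pos": [-0.03, 0.8, -0.05], "grip": -0.4}
    - {"angular": [-0.353, -0.01, 0.664], "delta_pos": [-0.08, 0.9, -0.08], "grip": -0.4}
    - {"angular": [-0.4, -0.01, 0.78], "delta_pos": [-0.14, 0.985, -0.11], "grip": -0.4}
    - {"angular": [-0.4, -0.01, 0.78], "delta_pos": [-0.14, 0.985, -0.11], "grip": -0.4}

```text
time: 7.2
eef_pos: [0.509, 0.3581, 0.2157]
tool_rot: [144.2, 5.4, 154.1]
wrist_force: [0.3, -0.7, -1.7]
gripper_width: 0.0398
grip_force: 18.0
```

```bash
python3 log.py; python3 - <<'E'
from kin import *
np.set_printoptions(precision=3,suppress=True)
P,T,q=cur()
q1,e=ik(*tool2(np.radians(15),-1,lift=.11),[20,20,125,182,15,-92])
jpath(q,q1,16,8)
E
```

```text
7.2 [ 20.101  20.109 113.013  52.861  26.128 -89.9  ] [0.509 0.358 0.216] [144.226   5.371 154.052]
call
  ang [-0.051 -0.007  0.124] pos [0.002 0.103 0.001]
  ang [-0.099 -0.015  0.248] pos [-0.016  0.194 -0.005]
  ang [-0.144 -0.024  0.374] pos [-0.053  0.268 -0.018]
  ang [-0.187 -0.035  0.5  ] pos [-0.105  0.325 -0.036]
  ang [-0.228 -0.046  0.627] pos [-0.169  0.361 -0.058]
  ang [-0.266 -0.059  0.755] pos [-0.242  0.377 -0.083]
  ang [-0.303 -0.072  0.884] pos [-0.321  0.37  -0.11 ]
  ang [-0.337 -0.087  1.013] pos [-0.402  0.342 -0.137]
call
  ang [-0.036 -0.019  0.128] pos [-0.079  0.054 -0.019]
  ang [-0.071 -0.04   0.257] pos [-0.174  0.095 -0.043]
  ang [-0.105 -0.062  0.386] pos [-0.282  0.122 -0.072]
  ang [-0.138 -0.085  0.514] pos [-0.4    0.132 -0.106]
  ang [-0.17  -0.108  0.643] pos [-0.524  0.125 -0.145]
  ang [-0.202 -0.132  0.773] pos [-0.652  0.1   -0.187]
  ang [-0.233 -0.156  0.902] pos [-0.781  0.057 -0.233]
  ang [-0.263 -0.18   1.031] pos [-0.907 -0.002 -0.281]
```

Call:
apply_moves:
  steps:
    - {"angular": [-0.05, -0.01, 0.124], "delta_pos": [0, 0.1, 0], "grip": -0.4}
    - {"angular": [-0.1, -0.015, 0.248], "delta_pos": [-0.02, 0.19, 0], "grip": -0.4}
    - {"angular": [-0.144, -0.024, 0.374], "delta_pos": [-0.05, 0.27, -0.02], "grip": -0.4}
    - {"angular": [-0.187, -0.035, 0.5], "delta_pos": [-0.1, 0.325, -0.04], "grip": -0.4}
    - {"angular": [-0.228, -0.046, 0.627], "delta_pos": [-0.17, 0.36, -0.06], "grip": -0.4}
    - {"angular": [-0.266, -0.06, 0.755], "delta_pos": [-0.24, 0.377, -0.08], "grip": -0.4}
    - {"angular": [-0.303, -0.072, 0.884], "delta_pos": [-0.32, 0.37, -0.11], "grip": -0.4}
    - {"angular": [-0.303, -0.072, 0.884], "delta_pos": [-0.32, 0.37, -0.11], "grip": -0.4}

```text
time: 8.2
eef_pos: [0.5455, 0.3667, 0.2496]
tool_rot: [133.6, -27.6, 111.3]
wrist_force: [-0.7, -0.2, -1.3]
gripper_width: 0.0396
grip_force: 18.0
```

```bash
python3 log.py; python3 - <<'E'
from kin import *
np.set_printoptions(precision=3,suppress=True)
P,T,q=cur()
q1,e=ik(*tool2(np.radians(15),-1,lift=.11),[20,20,125,182,15,-92])
jpath(q,q1,9,9)
E
```

```text
8.2 [ 20.133  19.779 117.916 109.613  20.733 -90.932] [0.545 0.367 0.25 ] [133.631 -27.564 111.261]
call
  ang [-0.037 -0.018  0.128] pos [-0.069  0.055 -0.017]
  ang [-0.073 -0.037  0.257] pos [-0.155  0.097 -0.039]
  ang [-0.108 -0.058  0.386] pos [-0.255  0.124 -0.066]
  ang [-0.142 -0.08   0.515] pos [-0.365  0.134 -0.098]
  ang [-0.175 -0.102  0.644] pos [-0.482  0.127 -0.134]
  ang [-0.206 -0.126  0.774] pos [-0.604  0.101 -0.174]
  ang [-0.238 -0.149  0.903] pos [-0.727  0.057 -0.217]
  ang [-0.268 -0.173  1.033] pos [-0.848 -0.005 -0.263]
  ang [-0.298 -0.197  1.163] pos [-0.965 -0.084 -0.31 ]
```

Call:
apply_moves:
  steps:
    - {"angular": [-0.037, -0.018, 0.128], "delta_pos": [-0.07, 0.055, -0.02], "grip": -0.4}
    - {"angular": [-0.073, -0.037, 0.257], "delta_pos": [-0.155, 0.1, -0.04], "grip": -0.4}
    - {"angular": [-0.108, -0.058, 0.386], "delta_pos": [-0.255, 0.124, -0.066], "grip": -0.4}
    - {"angular": [-0.142, -0.08, 0.515], "delta_pos": [-0.365, 0.134, -0.1], "grip": -0.4}
    - {"angular": [-0.175, -0.1, 0.644], "delta_pos": [-0.48, 0.127, -0.134], "grip": -0.4}
    - {"angular": [-0.206, -0.126, 0.774], "delta_pos": [-0.6, 0.1, -0.174], "grip": -0.4}
    - {"angular": [-0.238, -0.15, 0.9], "delta_pos": [-0.727, 0.057, -0.217], "grip": -0.4}
    - {"angular": [-0.238, -0.15, 0.9], "delta_pos": [-0.727, 0.057, -0.217], "grip": -0.4}

```text
time: 9.2
eef_pos: [0.5611, 0.2946, 0.2332]
tool_rot: [164.2, -50.9, 44.6]
wrist_force: [0.7, 0.2, -1.2]
gripper_width: 0.0398
grip_force: 18.0
```

```bash
python3 log.py; python3 - <<'E'
from kin import *
np.set_printoptions(precision=3,suppress=True)
P,T,q=cur()
def g(lz,lx,l=0):
    p,t=tool2(np.radians(15),-1,lift=l); return p+zb*lz+xb*lx,t
for k in((.04,.004,.06),(.04,.004,.04),(.04,.004,.0)):
    p,t=g(*k); q1,e=ik(p,t,[20,22,125,182,18,-92]); print(q1,e); rows(P,T,[(p,t)])
E
```

```text
9.2 [ 20.242  19.498 122.834 166.76   15.275 -92.323] [0.561 0.295 0.233] [164.216 -50.9    44.61 ]
[ 20.252  19.928 127.625 182.417  17.564 -91.693] 6.210476577450663e-11
  ang [-0.064 -0.051  0.263] pos [-0.488  0.066 -0.118]
[ 20.252  22.4   128.758 182.02   21.166 -91.272] 2.992051051364797e-13
  ang [-0.064 -0.051  0.263] pos [-0.643  0.032  0.004]
[ 20.252  27.676 130.678 181.536  28.36  -90.739] 3.3306690738754696e-15
  ang [-0.064 -0.051  0.263] pos [-0.953 -0.037  0.247]
```

Call:
apply_moves:
  steps:
    - {"angular": [-0.03, -0.025, 0.13], "delta_pos": [-0.24, 0.05, -0.06], "grip": -0.4}
    - {"angular": [-0.064, -0.051, 0.263], "delta_pos": [-0.488, 0.066, -0.118], "grip": -0.4}
    - {"angular": [-0.064, -0.051, 0.263], "delta_pos": [-0.56, 0.05, -0.06], "grip": -0.4}
    - {"angular": [-0.064, -0.051, 0.263], "delta_pos": [-0.643, 0.032, 0.004], "grip": -0.4}
    - {"angular": [-0.064, -0.051, 0.263], "delta_pos": [-0.643, 0.032, 0.004], "grip": -0.4}
    - {"angular": [-0.064, -0.051, 0.263], "delta_pos": [-0.643, 0.032, 0.004], "grip": -0.4}

```text
time: 9.95
eef_pos: [0.5346, 0.2638, 0.1839]
tool_rot: [-179.8, -50.1, 19.0]
wrist_force: [-0.8, 0.9, -0.8]
gripper_width: 0.0398
grip_force: 18.0
```

```bash
python3 log.py; python3 - <<'E'
from kin import *
np.set_printoptions(precision=3,suppress=True)
P,T,q=cur()
def g(lz,lx,l=0):
    p,t=tool2(np.radians(15),-1,lift=l); return p+zb*lz+xb*lx,t
O=seat+(P-tool2(np.radians(15),-1)[0])
d=cam('scene');d2=cam('side');ims=[]
for c,r in((d,(130,270,330,470)),(d2,(100,240,200,340))):
    im=c['image'].repeat(2,0).repeat(2,1).copy()
    for w,h in((-.055,0),(.055,0),(-.055,.085),(.055,.085)):
        cv2.circle(im,tuple(int(2*v) for v in proj(c,O+sy*w+zb*h)),4,(255,0,255),1)
    for w in(-.06,.06): cv2.circle(im,tuple(int(2*v) for v in proj(c,seat-xb*.004+zb*.062+sy*w)),4,(0,255,255),1)
    ims.append(im[2*r[0]:2*r[1],2*r[2]:2*r[3]])
cv2.imwrite('pics/f1.png',np.hstack(ims)[:,:,::-1])
rows(P,T,[g(.04,.004),g(.02,.004),g(.006,.004),g(.002,.004),g(0,.004),g(-.002,.004)])
E
```

```text
9.95 [ 20.279  22.418 128.709 182.165  21.199 -91.183] [0.535 0.264 0.184] [-179.785  -50.062   18.977]
  ang [ 0.001 -0.001 -0.003] pos [-0.312  0.001  0.255]
  ang [ 0.001 -0.001 -0.003] pos [-0.364  0.001  0.448]
  ang [ 0.001 -0.001 -0.003] pos [-0.401  0.001  0.583]
  ang [ 0.001 -0.001 -0.003] pos [-0.411  0.001  0.622]
  ang [ 0.001 -0.001 -0.003] pos [-0.416  0.001  0.641]
  ang [ 0.001 -0.001 -0.003] pos [-0.421  0.001  0.66 ]
```

View pics/f1.png

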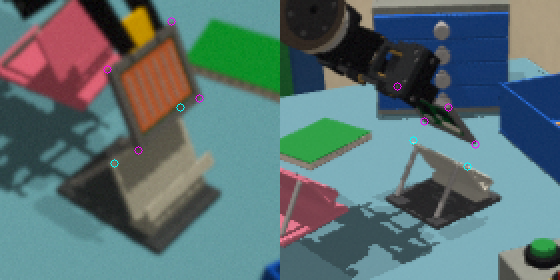

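The copper side is now out, and the predicted board corners at (108,70), (171,22), (199,98) and (138,150) match the frame. Descending into the channel.

Call:
apply_moves:
  steps:
    - {"angular": [0, 0, 0], "delta_pos": [-0.16, 0, 0.13], "grip": -0.4}
    - {"angular": [0, 0, -0.003], "delta_pos": [-0.312, 0, 0.255], "grip": -0.4}
    - {"angular": [0, 0, -0.003], "delta_pos": [-0.34, 0, 0.35], "grip": -0.4}
    - {"angular": [0, 0, -0.003], "delta_pos": [-0.364, 0, 0.448], "grip": -0.4}
    - {"angular": [0, 0, -0.003], "delta_pos": [-0.378, 0, 0.5], "grip": -0.4}
    - {"angular": [0, 0, -0.003], "delta_pos": [-0.39, 0, 0.545], "grip": -0.4}
    - {"angular": [0, 0, -0.003], "delta_pos": [-0.401, 0, 0.583], "grip": -0.4}
    - {"angular": [0, 0, -0.003], "delta_pos": [-0.401, 0, 0.583], "grip": -0.4}
    - {"angular": [0, 0, -0.003], "delta_pos": [-0.401, 0, 0.583], "grip": -0.4}

```text
time: 11.18
eef_pos: [0.552, 0.2699, 0.1158]
tool_rot: [-179.9, -50.0, 19.1]
wrist_force: [0.5, 0.2, -1.5]
gripper_width: 0.0398
grip_force: 18.0
```

```bash
python3 log.py; python3 - <<'E'
from kin import *
np.set_printoptions(precision=3,suppress=True)
P,T,q=cur()
def g(lz,lx,l=0):
    p,t=tool2(np.radians(15),-1,lift=l); return p+zb*lz+xb*lx,t
O=seat+(P-tool2(np.radians(15),-1)[0]); print((O-seat)@np.c_[xb,sy,zb]*1e3)
d=cam('scene');d2=cam('side');ims=[]
for c,r in((d,(160,260,350,450)),(d2,(125,225,240,340))):
    im=cv2.resize(c['image'],None,fx=4,fy=4,interpolation=cv2.INTER_CUBIC)
    for w,h in((-.055,0),(.055,0),(-.055,.085),(.055,.085)):
        cv2.circle(im,tuple(int(4*v) for v in proj(c,O+sy*w+zb*h)),4,(255,0,255),1)
    ims.append(im[4*r[0]:4*r[1],4*r[2]:4*r[3]])
cv2.imwrite('pics/f2.png',np.hstack(ims)[:,:,::-1])
rows(P,T,[g(.006,.004),g(.004,.004),g(.002,.004),g(0,.004),g(-.002,.004)])
E
```

```text
11.175 [ 20.256  32.149 129.185 181.524  31.386 -90.579] [0.552 0.27  0.116] [-179.931  -50.047   19.132]
[3.55  0.044 6.319]
  ang [ 0.001 -0.001 -0.002] pos [0.004 0.    0.004]
  ang [ 0.001 -0.001 -0.002] pos [-0.002  0.     0.024]
  ang [ 0.001 -0.001 -0.002] pos [-0.007  0.     0.043]
  ang [ 0.001 -0.001 -0.002] pos [-0.012  0.     0.062]
  ang [ 0.001 -0.001 -0.002] pos [-0.017  0.     0.082]
```

View pics/f2.png

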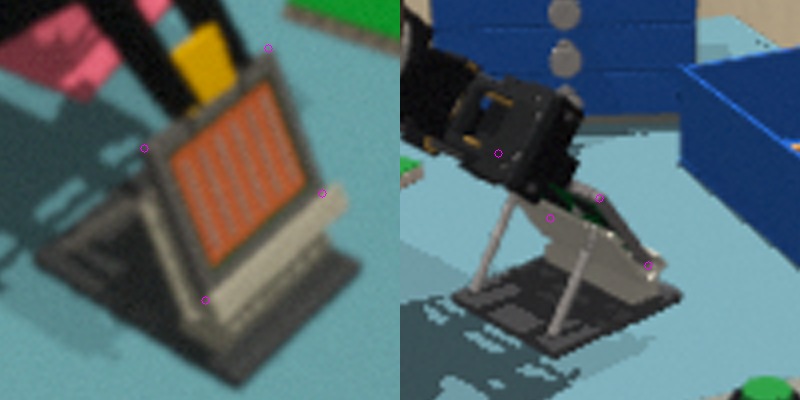

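The board's bottom edge is behind the lip, in the channel, about 6 mm above the seat. Lowering slowly.

Call:
apply_moves:
  steps:
    - {"angular": [0, 0, 0], "delta_pos": [0, 0, 0.014], "grip": -0.4}
    - {"angular": [0, 0, 0], "delta_pos": [-0.002, 0, 0.028], "grip": -0.4}
    - {"angular": [0, 0, 0], "delta_pos": [-0.007, 0, 0.043], "grip": -0.4}
    - {"angular": [0, 0, 0], "delta_pos": [-0.007, 0, 0.043], "grip": -0.4}

```text
time: 11.78
eef_pos: [0.5548, 0.2709, 0.1122]
tool_rot: [-179.9, -50.0, 19.1]
wrist_force: [0.4, -0.8, -1.3]
gripper_width: 0.0396
grip_force: 18.0
```

Call:
apply_moves:
  steps:
    - {"angular": [0, 0, 0], "delta_pos": [-0.002, 0, 0.008], "grip": -0.4}
    - {"angular": [0, 0, 0], "delta_pos": [-0.003, 0, 0.012], "grip": -0.4}
    - {"angular": [0, 0, 0], "delta_pos": [-0.003, 0, 0.012], "grip": -0.4}

```text
time: 12.15
eef_pos: [0.5554, 0.2711, 0.1113]
tool_rot: [-179.9, -50.0, 19.1]
wrist_force: [0.3, -0.2, -1.1]
gripper_width: 0.0398
grip_force: 18.0
```

Call:
apply_moves:
  steps:
    - {"angular": [0, 0, 0], "delta_pos": [-0.001, 0, 0.005], "grip": -0.4}
    - {"angular": [0, 0, 0], "delta_pos": [-0.002, 0, 0.01], "grip": -0.4}
    - {"angular": [0, 0, 0], "delta_pos": [-0.002, 0, 0.01], "grip": -0.4}

```text
time: 12.52
eef_pos: [0.556, 0.2714, 0.1106]
tool_rot: [-179.9, -50.0, 19.1]
wrist_force: [-1.3, -0.2, 1.0]
gripper_width: 0.0401
grip_force: 18.0
```

```bash
python3 - <<'E'
from kin import *
np.set_printoptions(precision=3,suppress=True)
P,T,q=cur(); O=seat+(P-tool2(np.radians(15),-1)[0]); print((O-seat)@np.c_[xb,sy,zb]*1e3, T.inv().apply(xb),T.inv().apply(zb),sense()['wrist_force'])
E
```

```text
[ 4.014  0.07  -0.328] [ 0.966 -0.002  0.26 ] [ 0.26   0.001 -0.966] [-1.344 -0.224  0.978]
```

Contact with the ledge: the force rose about 2 N. Next, easing the board back onto the rest.

Call:
apply_moves:
  steps:
    - {"angular": [0, 0, 0], "delta_pos": [-0.01, 0, -0.003], "grip": -0.4}
    - {"angular": [0, 0, 0], "delta_pos": [-0.02, 0, -0.005], "grip": -0.4}
    - {"angular": [0, 0, 0], "delta_pos": [-0.03, 0, -0.008], "grip": -0.4}
    - {"angular": [0, 0, 0], "delta_pos": [-0.03, 0, -0.008], "grip": -0.4}

```text
time: 13.02
eef_pos: [0.5537, 0.2705, 0.1088]
tool_rot: [-179.9, -50.1, 19.1]
wrist_force: [-0.9, 0.9, 1.7]
gripper_width: 0.0399
grip_force: 18.0
```

Call:
apply_moves:
  steps:
    - {"angular": [0, 0, 0], "delta_pos": [-0.005, 0, -0.001], "grip": -0.4}
    - {"angular": [0, 0, 0], "delta_pos": [-0.01, 0, -0.003], "grip": -0.4}
    - {"angular": [0, 0, 0], "delta_pos": [-0.01, 0, -0.003], "grip": -0.4}

```text
time: 13.4
eef_pos: [0.5528, 0.2702, 0.1082]
tool_rot: [-179.9, -50.0, 19.1]
wrist_force: [-1.0, -0.0, 1.6]
gripper_width: 0.0399
grip_force: 18.0
```

Call:
apply_moves:
  squeeze: 5
  steps:
    - {"angular": [0, 0, 0], "delta_pos": [0, 0, 0], "grip": -0.4}
    - {"angular": [0, 0, 0], "delta_pos": [0, 0, 0], "grip": -0.1}
    - {"angular": [0, 0, 0], "delta_pos": [0, 0, 0], "grip": 0.2}
    - {"angular": [0, 0, 0], "delta_pos": [0, 0, 0], "grip": 0.8}
    - {"angular": [0, 0, 0], "delta_pos": [0, 0, 0], "grip": 0.8}
    - {"angular": [0, 0, 0], "delta_pos": [0, 0, 0], "grip": 0.8}

```text
time: 14.15
eef_pos: [0.5528, 0.2702, 0.1082]
tool_rot: [-179.9, -50.0, 19.1]
wrist_force: [-0.1, 0.6, 0.2]
gripper_width: 0.0777
grip_force: 0.0
```

```bash
python3 log.py; python3 - <<'E'
from kin import *
np.set_printoptions(precision=3,suppress=True)
P,T,q=cur()
print(q)
# retract along tool -z 0.09 then towards start button: tool vertical, closed, hover
B=np.array([.589,.0053,.12]);
for y in (20,0):
    Rd=R.from_euler('xyz',[180,0,90+y],degrees=True)
    q1,e=ik(B,Rd,[0,30,100,0,50,-90]);print(q1,e)
p2=P-.09*T.apply([0,0,1])+np.array([0,0,.02]); print(p2, ik(p2,T,q))
E
```

```text
14.15 [ 20.254  33.2   129.294 181.474  32.538 -90.521] [0.553 0.27  0.108] [-179.932  -50.04    19.131]
[ 20.254  33.2   129.294 181.474  32.538 -90.521]
[ -5.911  31.502 100.093  -0.     48.405 -25.911] 4.6340709047854034e-10
[ -5.911  31.502 100.093   0.     48.405  -5.911] 1.9587427871039204e-13
[0.488 0.248 0.186] (array([ 20.467,  19.523, 134.833, 182.313,  24.407, -91.249]), np.float64(1.6653345369377348e-15))
```

Call:
apply_moves:
  steps:
    - {"angular": [0, 0, 0], "delta_pos": [0, 0, -0.15], "grip": 0.8}
    - {"angular": [0, 0, 0], "delta_pos": [0, 0, -0.4], "grip": 0.8}
    - {"angular": [0, 0, 0], "delta_pos": [0.05, 0, -0.7], "grip": 0.8}
    - {"angular": [0, 0, 0], "delta_pos": [0.3, 0, -1], "grip": 0.8}
    - {"angular": [0, 0, 0], "delta_pos": [0.5, 0, -1], "grip": 0.8}
    - {"angular": [0, 0, 0], "delta_pos": [0.5, 0, -1], "grip": 0.8}

```text
time: 14.9
eef_pos: [0.5108, 0.2556, 0.2126]
tool_rot: [-179.9, -50.2, 19.1]
wrist_force: [-0.7, -0.8, -0.7]
gripper_width: 0.0857
grip_force: 0.0
```

```bash
python3 log.py; python3 - <<'E'
from kin import *
np.set_printoptions(precision=3,suppress=True)
P,T,q=cur()
d=cam('scene');d2=cam('side');ims=[]
for c,r in((d,(160,260,350,450)),(d2,(125,225,240,340))):
    im=cv2.resize(c['image'],None,fx=4,fy=4,interpolation=cv2.INTER_CUBIC)
    for w,h in((-.055,0),(.055,0),(-.055,.085),(.055,.085)):
        cv2.circle(im,tuple(int(4*v) for v in proj(c,seat+sy*w+zb*h)),4,(255,0,255),1)
    ims.append(im[4*r[0]:4*r[1],4*r[2]:4*r[3]])
cv2.imwrite('pics/r1.png',np.hstack(ims)[:,:,::-1])
B=np.array([.589,.0053,.12]); q1,e=ik(B,R.from_euler('xyz',[180,0,174],degrees=True),[0,30,100,0,50,-90]); print(q1,e)
n=26
for i in range(0,n+1,2):
    p,t=fk(q+(q1-q)*i/n,PK); print(p, np.degrees(np.arccos(-t.as_matrix()[2,2])))
E
```

```text
14.9 [ 20.38   17.378 130.26  182.885  17.893 -91.945] [0.511 0.256 0.213] [-179.924  -50.239   19.128]
[ -5.911  31.502 100.094  -0.     48.404 -89.911] 3.272936001529389e-12
[0.511 0.256 0.213] 50.239293088870866
[0.539 0.267 0.226] 53.577511642995404
[0.561 0.279 0.236] 55.979962120568906
[0.577 0.29  0.241] 57.24689306620174
[0.588 0.298 0.242] 57.22357218075885
[0.593 0.301 0.236] 55.81230542011898
[0.595 0.297 0.226] 52.97889616764952
[0.594 0.285 0.211] 48.75029800866789
[0.591 0.263 0.192] 43.2037995190712
[0.587 0.231 0.172] 36.451219614751494
[0.585 0.188 0.153] 28.622582412086892
[0.583 0.136 0.136] 19.85262607995323
[0.585 0.074 0.124] 10.271569050200558
[0.589 0.005 0.12 ] nan<stdin>:14: RuntimeWarning: invalid value encountered in arccos
```

View pics/r1.png

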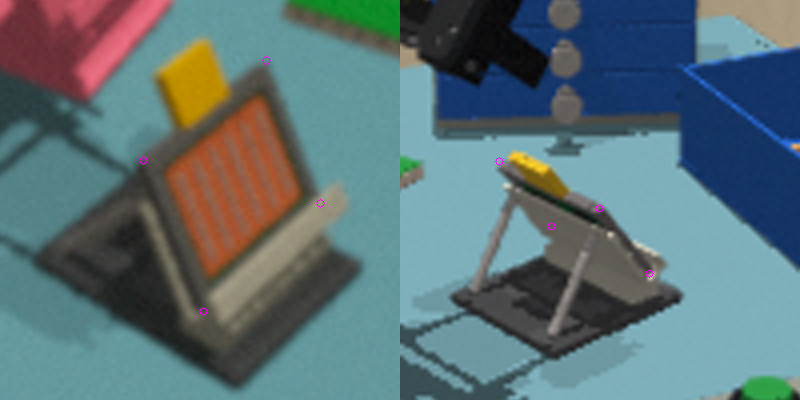

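The board is seated on the stand, solder side out; all four corners match the seated prediction. Next is a safe path to the button: swing away high, unwind, then go down.

```bash
cat > pl.py <<'E'
from kin import *
import sys
np.set_printoptions(precision=3,suppress=True)
P,T,q=cur()
B=np.array([.589,.0053,.13]); qb,e=ik(B,R.from_euler('xyz',[180,0,174],degrees=True),[0,30,100,0,50,-90])
qa=np.array([-2,5,122,182,20,-92.])
qc,e=ik(B+[0,-.0,.15],R.from_euler('xyz',[180,0,174],degrees=True),[0,20,90,0,60,-90])
W=[q,qa,qc,qb][int(sys.argv[1]):] if len(sys.argv)>1 else [q,qa,qc,qb]
W[0]=q; Q=[q]
for a,b,n in zip(W[:-1],W[1:],[9,24,4][3-len(W)+1:]): Q+= [a+(b-a)*(i+1)/n for i in range(n)]
i=0
while i<len(Q)-1:   # greedy split
    p0,t0=fk(Q[i],PK); j=i
    while j<len(Q)-1 and j-i<9:
        p,t=fk(Q[j+1],PK)
        if max(np.abs(t0.inv().apply(p-p0)/.1).max(),np.abs((t0.inv()*t).as_rotvec(degrees=True)/60).max())>.99: break
        j+=1
    print('call',Q[i],p0); rows(p0,t0,[fk(x,PK) for x in Q[i+1:j+1]]); i=j
E
python3 pl.py
```

```text
call [ 20.378  17.541 130.383 182.876  17.944 -91.939] [0.51  0.255 0.21 ]
  ang [-0.031  0.043  0.025] pos [ 0.237  0.247 -0.049]
  ang [-0.064  0.085  0.048] pos [ 0.466  0.502 -0.116]
  ang [-0.098  0.128  0.07 ] pos [ 0.686  0.763 -0.203]
call [ 12.919  13.361 127.589 182.584  18.629 -91.959] [0.562 0.192 0.276]
  ang [-0.035  0.043  0.02 ] pos [ 0.241  0.257 -0.049]
  ang [-0.071  0.085  0.039] pos [ 0.474  0.52  -0.117]
  ang [-0.107  0.127  0.056] pos [ 0.7    0.787 -0.206]
call [  5.459   9.18  124.794 182.292  19.315 -91.98 ] [0.598 0.12  0.346]
  ang [-0.038  0.042  0.015] pos [ 0.244  0.264 -0.048]
  ang [-0.076  0.085  0.029] pos [ 0.483  0.531 -0.118]
  ang [-0.115  0.127  0.041] pos [ 0.715  0.799 -0.208]
  ang [-0.083  0.167 -0.08 ] pos [ 0.911  0.702 -0.134]
call [ -2.163   5.701 120.645 174.417  22.029 -91.913] [0.629 0.052 0.435]
  ang [ 0.044  0.046 -0.115] pos [ 0.173 -0.111  0.088]
  ang [ 0.09   0.09  -0.229] pos [ 0.324 -0.244  0.164]
  ang [ 0.14   0.134 -0.342] pos [ 0.45  -0.392  0.226]
  ang [ 0.193  0.176 -0.454] pos [ 0.548 -0.553  0.275]
  ang [ 0.249  0
[... 1003 characters left out ...]
308  0.073 -0.211] pos [-0.165 -0.769 -0.128]
call [ -5.259  19.016  94.901  30.333  60.583 -90.259] [0.603 0.131 0.304]
  ang [ 0.109  0.023 -0.06 ] pos [-0.038 -0.299 -0.027]
  ang [ 0.221  0.046 -0.116] pos [-0.097 -0.604 -0.093]
  ang [ 0.335  0.067 -0.166] pos [-0.176 -0.91  -0.198]
call [ -5.748  21.119  90.836   7.583  66.671 -89.998] [0.591 0.04  0.281]
  ang [ 0.117  0.023 -0.044] pos [-0.035 -0.343 -0.036]
  ang [ 0.117  0.023 -0.044] pos [-0.068 -0.389  0.35 ]
  ang [ 0.117  0.023 -0.044] pos [-0.073 -0.435  0.728]
call [ -5.911  26.29   94.541   0.     59.169 -89.911] [0.594 0.005 0.203]
  ang [ 0.  0. -0.] pos [ 0.014 -0.     0.371]
  ang [ 0.  0. -0.] pos [ 0.054 -0.     0.732]
```

Call:
apply_moves:
  steps:
    - {"angular": [-0.031, 0.043, 0.025], "delta_pos": [0.237, 0.247, -0.05], "grip": -1}
    - {"angular": [-0.064, 0.085, 0.048], "delta_pos": [0.466, 0.5, -0.116], "grip": -1}
    - {"angular": [-0.098, 0.128, 0.07], "delta_pos": [0.686, 0.763, -0.203], "grip": -1}
    - {"angular": [-0.098, 0.128, 0.07], "delta_pos": [0.686, 0.763, -0.203], "grip": -1}

```text
time: 15.5
eef_pos: [0.5627, 0.1919, 0.2757]
tool_rot: [179.9, -57.7, 11.9]
wrist_force: [-0.0, -0.6, -0.4]
gripper_width: 0.0508
grip_force: 0.0
```

Call:
apply_moves:
  steps:
    - {"angular": [-0.035, 0.043, 0.02], "delta_pos": [0.241, 0.257, -0.05], "grip": -1}
    - {"angular": [-0.071, 0.085, 0.039], "delta_pos": [0.474, 0.52, -0.117], "grip": -1}
    - {"angular": [-0.107, 0.127, 0.056], "delta_pos": [0.7, 0.787, -0.206], "grip": -1}
    - {"angular": [-0.107, 0.127, 0.056], "delta_pos": [0.7, 0.787, -0.206], "grip": -1}

```text
time: 16.0
eef_pos: [0.5983, 0.1198, 0.3457]
tool_rot: [179.7, -65.3, 5.0]
wrist_force: [-0.6, 0.6, 0.2]
gripper_width: 0.0108
grip_force: 0.0
```

Call:
apply_moves:
  steps:
    - {"angular": [-0.038, 0.042, 0.015], "delta_pos": [0.244, 0.264, -0.05], "grip": -1}
    - {"angular": [-0.076, 0.085, 0.029], "delta_pos": [0.483, 0.53, -0.118], "grip": -1}
    - {"angular": [-0.083, 0.167, -0.08], "delta_pos": [0.911, 0.702, -0.134], "grip": -1}
    - {"angular": [-0.083, 0.167, -0.08], "delta_pos": [0.911, 0.702, -0.134], "grip": -1}
    - {"angular": [-0.083, 0.167, -0.08], "delta_pos": [0.911, 0.702, -0.134], "grip": -1}

```text
time: 16.62
eef_pos: [0.6294, 0.0532, 0.4325]
tool_rot: [156.8, -74.1, 24.1]
wrist_force: [0.3, 0.9, -0.1]
gripper_width: 0.0005
grip_force: 0.0
```

Call:
apply_moves:
  steps:
    - {"angular": [0.044, 0.046, -0.115], "delta_pos": [0.173, -0.111, 0.088], "grip": -1}
    - {"angular": [0.09, 0.09, -0.229], "delta_pos": [0.324, -0.244, 0.164], "grip": -1}
    - {"angular": [0.14, 0.134, -0.342], "delta_pos": [0.45, -0.392, 0.226], "grip": -1}
    - {"angular": [0.193, 0.176, -0.454], "delta_pos": [0.548, -0.553, 0.275], "grip": -1}
    - {"angular": [0.249, 0.216, -0.565], "delta_pos": [0.613, -0.722, 0.311], "grip": -1}
    - {"angular": [0.308, 0.254, -0.675], "delta_pos": [0.645, -0.892, 0.335], "grip": -1}
    - {"angular": [0.308, 0.254, -0.675], "delta_pos": [0.645, -0.892, 0.335], "grip": -1}

```text
time: 17.5
eef_pos: [0.6759, 0.149, 0.4774]
tool_rot: [102.3, -46.5, 104.2]
wrist_force: [0.2, 0.3, 0.4]
gripper_width: 0.0006
grip_force: 0.0
```

```bash
python3 log.py
```

```text
17.5 [ -3.04   10.044 112.484 129.025  34.202 -91.392] [0.676 0.149 0.477] [102.268 -46.485 104.195]
```

On plan; continuing.

Call:
apply_moves:
  steps:
    - {"angular": [0.063, 0.04, -0.107], "delta_pos": [0.09, -0.119, 0.073], "grip": -1}
    - {"angular": [0.129, 0.078, -0.211], "delta_pos": [0.155, -0.256, 0.128], "grip": -1}
    - {"angular": [0.2, 0.114, -0.314], "delta_pos": [0.187, -0.406, 0.165], "grip": -1}
    - {"angular": [0.272, 0.147, -0.414], "delta_pos": [0.185, -0.564, 0.182], "grip": -1}
    - {"angular": [0.349, 0.178, -0.513], "delta_pos": [0.149, -0.724, 0.179], "grip": -1}
    - {"angular": [0.429, 0.206, -0.609], "delta_pos": [0.077, -0.879, 0.157], "grip": -1}
    - {"angular": [0.429, 0.206, -0.609], "delta_pos": [0.077, -0.879, 0.157], "grip": -1}

```text
time: 18.38
eef_pos: [0.6557, 0.2157, 0.4225]
tool_rot: [114.5, -15.4, 130.8]
wrist_force: [1.3, 0.7, -0.4]
gripper_width: 0.0009
grip_force: 0.0
```

Call:
apply_moves:
  steps:
    - {"angular": [0.085, 0.031, -0.091], "delta_pos": [0.005, -0.182, 0.025], "grip": -1}
    - {"angular": [0.173, 0.06, -0.178], "delta_pos": [-0.02, -0.379, 0.024], "grip": -1}
    - {"angular": [0.265, 0.086, -0.262], "delta_pos": [-0.074, -0.585, -0.005], "grip": -1}
    - {"angular": [0.361, 0.111, -0.342], "delta_pos": [-0.161, -0.792, -0.063], "grip": -1}
    - {"angular": [0.361, 0.111, -0.342], "delta_pos": [-0.161, -0.792, -0.063], "grip": -1}

```text
time: 19.0
eef_pos: [0.625, 0.1927, 0.352]
tool_rot: [133.7, -2.1, 147.8]
wrist_force: [-0.0, 0.6, 1.4]
gripper_width: 0.0004
grip_force: 0.0
```

Call:
apply_moves:
  steps:
    - {"angular": [0.1, 0.026, -0.075], "delta_pos": [-0.03, -0.248, -0.01], "grip": -1}
    - {"angular": [0.202, 0.05, -0.145], "delta_pos": [-0.084, -0.506, -0.05], "grip": -1}
    - {"angular": [0.308, 0.073, -0.211], "delta_pos": [-0.165, -0.769, -0.128], "grip": -1}
    - {"angular": [0.308, 0.073, -0.211], "delta_pos": [-0.165, -0.769, -0.128], "grip": -1}

```text
time: 19.5
eef_pos: [0.6044, 0.1323, 0.305]
tool_rot: [152.2, 2.1, 160.5]
wrist_force: [-0.5, 0.5, -0.4]
gripper_width: 0.0005
grip_force: 0.0
```

Call:
apply_moves:
  steps:
    - {"angular": [0.109, 0.023, -0.06], "delta_pos": [-0.038, -0.3, -0.027], "grip": -1}
    - {"angular": [0.221, 0.046, -0.116], "delta_pos": [-0.097, -0.604, -0.093], "grip": -1}
    - {"angular": [0.335, 0.067, -0.166], "delta_pos": [-0.176, -0.91, -0.198], "grip": -1}
    - {"angular": [0.335, 0.067, -0.166], "delta_pos": [-0.176, -0.91, -0.198], "grip": -1}
    - {"angular": [0.335, 0.067, -0.166], "delta_pos": [-0.176, -0.91, -0.198], "grip": -1}

```text
time: 20.12
eef_pos: [0.5918, 0.0419, 0.281]
tool_rot: [172.6, 1.3, 171.2]
wrist_force: [-0.4, -0.1, 0.9]
gripper_width: 0.0005
grip_force: 0.0
```

```bash
python3 log.py; python3 - <<'E'
from kin import *
np.set_printoptions(precision=3,suppress=True)
a=cam('scene');b=cam('side')
def blob(d,roi):
    h=cv2.cvtColor(d['image'],cv2.COLOR_RGB2HSV);m=cv2.inRange(h,np.array((40,100,30)),np.array((85,255,255)));k=np.zeros_like(m);x0,y0,x1,y1=roi;k[y0:y1,x0:x1]=m[y0:y1,x0:x1]
    c=max(cv2.findContours(k,0,1)[0],key=cv2.contourArea);return np.array(cv2.boundingRect(c)),cv2.minAreaRect(c)
print(blob(a,(275,245,310,275)),blob(b,(318,212,345,238)))
B=np.array([.589,.0053,.0])
for z in(.06,.062,.066):
    for c in(a,b): print(z,[proj(c,B+[.016*np.cos(t),.016*np.sin(t),z]) for t in (0,np.pi/2,np.pi,-np.pi/2)])
P,T,q=cur(); D=R.from_euler('xyz',[180,0,174],degrees=True)
rows(P,T,[(B+[0,0,z],D) for z in(.2,.11,.075)])
E
```

```text
20.125 [ -5.696  21.128  90.809   7.948  66.559 -90.045] [0.592 0.042 0.281] [172.63    1.306 171.195]
(array([284, 250,  19,  17]), ((293.0, 258.0), (16.0, 18.0), 90.0)) (array([325, 219,  14,  10]), ((331.5, 223.5), (9.0, 13.0), 90.0))
0.06 [array([297.437, 263.893]), array([301.006, 254.998]), array([289.27 , 252.066]), array([285.503, 260.85 ])]
0.06 [array([336.976, 223.255]), array([328.254, 221.572]), array([325.498, 226.045]), array([334.346, 227.789])]
0.062 [array([297.469, 263.163]), array([301.043, 254.267]), array([289.288, 251.335]), array([285.516, 260.119])]
0.062 [array([337.011, 222.57 ]), array([328.281, 220.89 ]), array([325.522, 225.356]), array([334.379, 227.097])]
0.066 [array([297.533, 261.695]), array([301.118, 252.798]), array([289.325, 249.867]), array([285.541, 258.651])]
0.066 [array([337.08 , 221.196]), array([328.335, 219.523]), array([325.571, 223.974]), array([334.445, 225.708])]
  ang [ 0.12   0.025 -0.045] pos [-0.009 -0.459  0.759]
  ang [ 0.12   0.025 -0.045] pos [ 0.011 -0.573  1.651]
  ang [ 0.12   0.025 -0.045] pos [ 0.019 -0.617  1.999]
```

Call:
apply_moves:
  steps:
    - {"angular": [0.06, 0.012, -0.022], "delta_pos": [0, -0.23, 0.3], "grip": -1}
    - {"angular": [0.12, 0.025, -0.045], "delta_pos": [-0.009, -0.459, 0.759], "grip": -1}
    - {"angular": [0.12, 0.025, -0.045], "delta_pos": [-0.009, -0.459, 0.759], "grip": -1}
    - {"angular": [0.12, 0.025, -0.045], "delta_pos": [-0.009, -0.459, 0.759], "grip": -1}

```text
time: 20.72
eef_pos: [0.5897, 0.0046, 0.2015]
tool_rot: [-180.0, 0.1, 174.0]
wrist_force: [-0.0, -0.1, 0.2]
gripper_width: 0.0004
grip_force: 0.0
```

Call:
apply_moves:
  steps:
    - {"angular": [0, 0, 0], "delta_pos": [0, 0, 0.45], "grip": -1}
    - {"angular": [0, 0, 0], "delta_pos": [0, 0, 0.9], "grip": -1}
    - {"angular": [0, 0, 0], "delta_pos": [0, 0, 1.0], "grip": -1}
    - {"angular": [0, 0, 0], "delta_pos": [0, 0, 1.0], "grip": -1}

```text
time: 21.22
eef_pos: [0.5898, 0.0038, 0.1015]
tool_rot: [-179.9, 0.0, 174.1]
wrist_force: [-0.1, -0.2, 0.2]
gripper_width: 0.0005
grip_force: 0.0
```

```bash
python3 log.py; python3 - <<'E'
from kin import *
a=cam('scene');b=cam('side')
ims=[]
for c,r in((a,(190,310,210,330)),(b,(160,280,270,390))):
    ims.append(cv2.resize(c['image'][r[0]:r[1],r[2]:r[3]],None,fx=3.3,fy=3.3,interpolation=cv2.INTER_CUBIC))
cv2.imwrite('pics/b1.png',np.hstack(ims)[:,:,::-1])
E
```

```text
21.225 [ -5.984  32.968 100.856  -0.196  46.133 -89.92 ] [0.59  0.004 0.101] [-1.79859e+02  4.40000e-02  1.74072e+02]
```

View pics/b1.png

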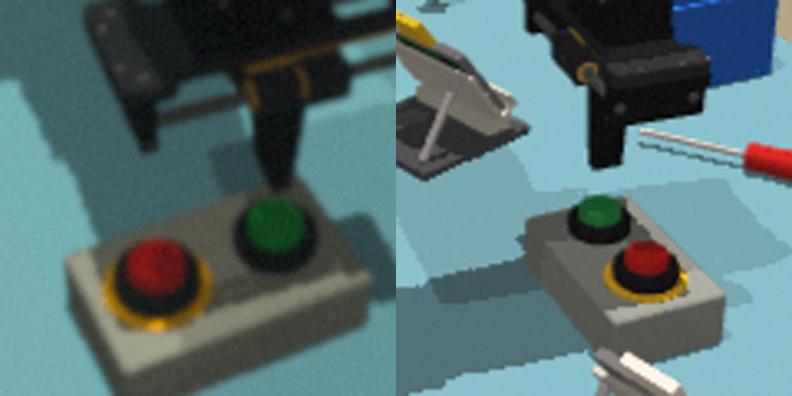

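The shut fingers hang directly above the green button in both views. Pressing down in small steps.

Call:
apply_moves:
  steps:
    - {"angular": [0, 0, 0], "delta_pos": [0, 0.01, 0.2], "grip": -1}
    - {"angular": [0, 0, 0], "delta_pos": [0, 0.01, 0.33], "grip": -1}
    - {"angular": [0, 0, 0], "delta_pos": [0, 0.01, 0.36], "grip": -1}
    - {"angular": [0, 0, 0], "delta_pos": [0, 0.01, 0.36], "grip": -1}

```text
time: 21.82
eef_pos: [0.5892, 0.0045, 0.0645]
tool_rot: [-179.8, -0.0, 174.1]
wrist_force: [-0.7, 0.6, 3.0]
gripper_width: 0.0004
grip_force: 1.2
```

Call:
apply_moves:
  steps:
    - {"angular": [0, 0, 0], "delta_pos": [0, 0, 0.02], "grip": -1}
    - {"angular": [0, 0, 0], "delta_pos": [0, 0, 0.03], "grip": -1}
    - {"angular": [0, 0, 0], "delta_pos": [0, 0, 0.03], "grip": -1}

```text
time: 22.2
eef_pos: [0.5893, 0.0046, 0.0613]
tool_rot: [-179.8, -0.0, 174.1]
wrist_force: [-0.2, 0.5, 5.1]
gripper_width: 0.0007
grip_force: 2.3
```

Call:
apply_moves:
  steps:
    - {"angular": [0, 0, 0], "delta_pos": [0, 0, 0.01], "grip": -1}
    - {"angular": [0, 0, 0], "delta_pos": [0, 0, 0.015], "grip": -1}
    - {"angular": [0, 0, 0], "delta_pos": [0, 0, 0.015], "grip": -1}

```text
time: 22.58
eef_pos: [0.5894, 0.0045, 0.061]
tool_rot: [-179.8, 0.0, 174.1]
wrist_force: [-5.5, 1.5, 18.8]
gripper_width: 0.0008
grip_force: 9.3
```

The button hit its stop: 19 N with no further travel. Retracting.

Call:
apply_moves:
  steps:
    - {"angular": [0, 0, 0], "delta_pos": [0, 0, -0.1], "grip": -1}
    - {"angular": [0, 0, 0], "delta_pos": [0, 0, -0.5], "grip": -1}
    - {"angular": [0, 0, 0], "delta_pos": [0, 0, -1], "grip": -1}
    - {"angular": [0, 0, 0], "delta_pos": [0, 0, -1], "grip": -1}
    - {"angular": [0, 0, 0], "delta_pos": [0, 0, -1], "grip": -1}
    - {"angular": [0, 0, 0], "delta_pos": [0, 0, -1], "grip": -1}

```text
time: 23.32
eef_pos: [0.5886, 0.0048, 0.1581]
tool_rot: [-179.8, -0.2, 174.1]
wrist_force: [-0.1, -0.3, 0.3]
gripper_width: 0.0005
grip_force: 0.0
```

```bash
python3 - <<'E'
from h import *
d=cam('scene'); save(d,'end.png'); print(sense()['eef_pos'],sense()['wrist_force'])
E
```

```text
[0.58869269 0.00482074 0.1581856 ] [ 0.78691506  0.2297087  -0.44146562]
```

View pics/end.png

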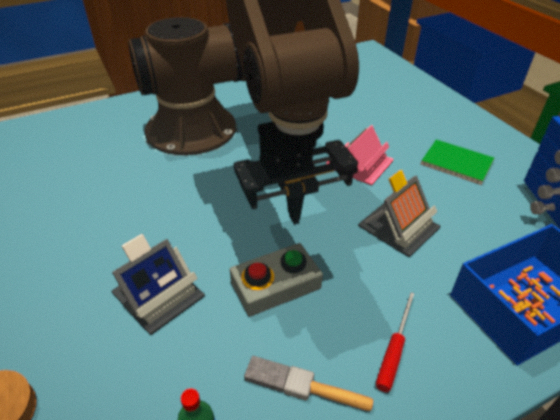

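The board rests solder side out at (405,210), the blue board is untouched at (155,280), and the robot is clear of everything. Handing in.

```bash
python3 -c "
from station import *
print(sign_off())"
```

```text
the job is handed in; nothing more can be done
None
```

The green board is back on its own stand with the solder side out and let go, the start button was pressed to its stop, the blue board and stop button were left alone, and the job is handed in at about 23 s; `sign_off` returned no verdict.

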